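# Load the sanding jig under its leaf spring

## Task

Load the sanding jig: with the fingertips, press the wooden slide down firmly just behind its thumb step until its top is flush with the side rails, and, keeping it pressed down, push it under the bridge and the leaf spring until its nose is against the end stop and the sprung pad has popped up behind it. Then let go and leave it there. Only press and push the slide, never lift it up out of the jig, and leave the sanding block, tape measure and marker where they are.

Things in the scene. Friction and masses are not known exactly. Their poses are not given: they have to be found in the camera images.
- jig: Plywood sanding jig fixed to the table: board 104 x 292 mm, 24 mm thick, with two wooden rails (tops 38 mm above the table) forming a channel 53 mm wide, open above and at one end. Origin at table height under the channel's middle line, 62 mm from the board's open end. Its y axis is the feed direction, from the open end to the end stop; z up. Channel floor z = 24 mm.
- bridge (a point): Middle of the underside of the aluminium bridge bar across the channel, 42 mm above the table (18 mm above the channel floor), at y = 124 mm in the jig's frame. The bar is 10 mm long in the feed direction; its top is 54 mm above the table, its screw heads 57 mm. The leaf spring hangs on its far side, from y = 129 to 183 mm.
- thumb_spot (a point): Where fingertips press: centre of the thumb spot on top of the brown wooden slide. Its y axis points to the slide's nose. The slide's rear end is 25 mm behind this point; the thumb step's upright face, 44 mm wide and 9 mm high, is 14 mm ahead, and slopes off to 33 mm ahead. Starts 0 to 10 mm behind the jig's origin, 46 mm above the table; pressed down: 38 mm; home: y = 85 mm in the jig's frame.
- slide_nose (a point): Middle of the nose face of the slide, 7 mm above its underside, 115 mm ahead of the thumb spot. The slide is a loose board 50 mm wide, 140 mm long, 14 mm thick, about 0.16 kg, lying in the channel on the sprung pad, which holds it 8 mm off the channel floor: too high by 4 mm to pass under the bridge. Pressed fully down its top is level with the rails.
- stop_face (a point): Point on the jig's end stop that the middle of the slide's nose meets when home and flat: y = 200 mm in the jig's frame, 31 mm above the table.
- pad (a joint): The sprung aluminium pad in the channel floor, 40 mm wide, from y = -15 to 56 mm in the jig's frame. 0: up, 8 mm above the floor; grows as it is pressed down, 0.008 is flush with the floor. It pushes up with 5 N when up and about 9.5 N when flush. Once the slide's rear end has passed it, it pops up again behind the slide.
- leaf (a joint): Angle of the steel leaf spring (26 mm wide) under the bridge: 0 when free, when its lowest part is about 10 mm above the channel floor; grows as it is lifted, about 0.1 when it rests on the slide. It bears on the slide with about 5 N.
- sanding_block: Wooden sanding block 66 x 112 x 32 mm lying beside the jig on the side away from the robot; origin at the centre of its underside. Leave alone.
- tape_measure: Tape measure 68 x 85 x 34 mm lying beside the jig on the robot's side; origin at the centre of its underside. Leave alone.
- marker: Felt marker, 17 mm thick, 134 mm long, lying on the table left of the jig; origin at its underside. Leave alone.
There are look-alikes about, which are no part of the job. What is shaped like the part that bears thumb_spot but white is not meant.

How it is judged (in metres and radians):
On the way, in this order (a step that is already met when the one before it is completed fails the run):
1. the slide is pressed down at least 4 mm, with its nose not yet more than halfway under the bridge (value of joint pad above 0.004 m and y of slide_nose in the frame of jig below 0.124 m), for 0.05 s.
2. the nose has gone under the bridge and lifts the leaf spring, the pad still down (value of joint leaf above 0.03 rad and value of joint pad above 0.003 m and y of slide_nose in the frame of jig above 0.135 m), for 0.05 s.
At the end, for the whole second after the job is handed in: The slide lies at rest flat on the channel floor (within 3 mm) under the leaf spring, which it lifts, its nose within 3 mm of the end stop, and the sprung pad is up behind it (within 2 mm) (y of slide_nose in the frame of stop_face between -0.003 and 0.003 m and z of slide_nose in the frame of stop_face between -0.003 and 0.003 m and z of thumb_spot in the frame of jig below 0.041 m and value of joint leaf above 0.04 rad and value of joint pad below 0.002 m and linear speed of slide below 0.01 m/s); the robot touches nothing.
It fails at once if the slide is lifted more than 8 mm above its starting height or reared up (z of any of thumb_spot, slide_nose in the frame of jig above 0.054 m).
It fails at once if the sanding block, tape measure or marker is moved more than 2 cm (distance of any of sanding_block, tape_measure, marker from where it was at the start of the episode above 0.02 m).
It also fails if it takes over 38 s, if anything falls off the work surface, if the arm or the gripper's body presses on something with over 40 N, if the wrist force passes 120 N, or if a joint passes its speed limit or range.

## Robot

A 6-joint arm with a two-finger parallel gripper is mounted at the origin on a cart in front of the work surface, level with it; the furniture and walls round the work are solid. World frame = base frame: x ahead of the robot, y to its left, z up, the work surface at z = 0. Lengths are in m, angles in degrees, forces in N, time in s.
With the tool pointing down it reaches from about 0.325 to 0.85 m from the base axis. Payload 15.5 kg.
Tool frame: the origin (TCP) lies at the centre of the arm's flange, where the gripper is bolted on; the fingertips stand 191 mm ahead of it and the grasp point (between the pads) lies 172 mm ahead of it; z points along the fingers, y is the direction in which the jaws open and shut (so a half turn about z gives the same grasp; the last joint's range is limited). The gripper opens to 91 mm and grips with 3 to 60 N. Pads are 32 mm wide; open, the fingers measure 118 mm over their backs; the gripper's body (76 mm by 178 mm) begins 60 mm behind the grasp point.
Start: joints at [-79.04, 28.281, 77.091, -0, 74.628, -5.472], TCP at [0.177, -0.599, 0.405] pointing down, gripper open.
Joint ranges: [-166.48, 166.48], [-47.26, 123.95], [12.59, 153.08], [-70.14, 250.14], [6.76, 159.57], [-176.63, 176.63]. Speed limits (degrees/s): [108.29, 108.29, 147.25, 172.46, 172.46, 172.46].

## Interface

Orientations are given as a 3x3 rotation matrix whose columns are the frame's x, y, z axes.
In Python, from workcell import status, grab_frame, ctrl gives the robot as it stands. The module is installed in compiled form; this text tells all that it offers.
- The arm moves only by the shell command python3 -m inch 'ROWS' [OPENING]. ROWS is JSON, a list of rows, each an object of numbers: "tx", "ty", "tz": the shift along the tool's x, y, z as a fraction of full scale; "rx", "ry", "rz": the turn, a rotation vector about the tool's x, y, z as a fraction of full scale. A call has 1 to 12 rows; each row is the pose to reach, as a shift and turn from the pose commanded when the call began, along the tool's axes at that moment; what a row does not reach only later rows make up. Full scale, the value 1, is 0.4 m for a shift and pi/4 rad for a turn. A row lasts 1/12 s, in which the tool goes at most 41.7 mm and 7.16 degrees, less where a joint would pass 70% of its speed; a pose out of reach is approached as far as the arm can. A call with a number of a shift or a turn outside -1 to 1 is refused whole. A call with a gripper value outside its range is refused whole. OPENING is the opening in per cent of the stroke, from 0 (shut) to 100 (fully open), set as the call begins (- or left out, the last holds). The fingers move at their own pace and stop on an object; the grip force is fixed at half the most. Time passes only in rows, so rows that repeat a pose let the fingers close. It gives the time, the measured TCP pose, the force and the opening at its end, in the units of the state.
- status.state(): the state, without advancing time (a new reading comes with each control period).
- grab_frame(name): name is "scene" or "top" or "wrist"; returns a dict with "image" (420x560x3 uint8, red, green, blue), "depth" (420x560 float32, m along the optical axis (not along the pixel's ray), 0 where there is no reading), "K" (3x3 intrinsics, pixels), "dist_coeffs" ([k1, k2, p1, p2, k3] as OpenCV has them; the pictures are not rectified), "R" (3x3) and "t" (3): a world point X has camera coordinates R X + t. Camera axes: x right, y down, z forward; pixel columns grow to the right and rows downward; lengths in m; the calibration is good to about 2 mm. A picture is of the moment at which its call begins.
- ctrl.sign_off(): hands the job in, once; it reports no verdict.
The state is a dict: "time": time; "joints": joint angles; "qvel": joint speeds; "joint_efforts": joint torques, N m; "position": TCP position; "ee_rot": TCP orientation; "contact_force": force on the tool from outside, world axes, zero at the start; "torque": the same for the moment, N m; "finger_gap": finger opening in m.
Only numpy, scipy, OpenCV 4.12 (cv2) and the standard library are available. Lean on these libraries where they do the work, as an engineer would, in place of code of your own. Each camera call takes 0.05 s, during which the arm holds its last target.

## Working session

There is one attempt and no reset: what is moved stays moved. The work goes in short steps, Python scripts to look and compute and a shell command to move; the robot and the scene stay as the last step left them, time stands still between calls to the robot, and variables do not carry over. Pictures are saved under pics/ and viewed, and the job is handed in when it is done.

```bash
mkdir -p pics; python3 - <<'E'
from workcell import status, grab_frame
import cv2
print(status.state())
for n in ("scene","top"):
    f=grab_frame(n); cv2.imwrite(f"pics/{n}0.png",cv2.cvtColor(f["image"],cv2.COLOR_RGB2BGR))
    print(n,f["K"],f["dist_coeffs"],f["R"],f["t"])
E
```

```text
{'time': 0.0, 'joints': array([-7.90399027e+01,  2.83163562e+01,  7.71293690e+01,  5.37262910e-04,
        7.46289144e+01, -5.47078431e+00]), 'qvel': array([-0.01376741,  0.06877246,  0.12632558, -0.05437275, -0.1673924 ,
       -0.04894161]), 'joint_efforts': array([-3.06117756e-03, -8.78828073e+01, -3.81852865e+01,  7.05148978e-02,
        5.33847220e-02, -1.48051831e-04]), 'position': array([ 0.17677073, -0.59931492,  0.40410891]), 'ee_rot': array([[ 9.59162378e-01,  2.82855928e-01, -2.38800985e-04],
       [ 2.82855998e-01, -9.59161532e-01,  1.28066483e-03],
       [ 1.33194920e-04, -1.29591181e-03, -9.99999151e-01]]), 'contact_force': array([-0.18691849,  0.28346915,  1.04515436]), 'torque': array([0.00353967, 0.05035629, 0.03796282]), 'finger_gap': 0.09114691393871072}
scene [[497.879736     0.         283.173137  ]
 [  0.         497.879736   223.68259664]
 [  0.           0.           1.        ]] [0.04858068 0.         0.         0.         0.        ] [[-0.82267038 -0.56849004  0.0057025 ]
 [-0.31465027  0.44693512 -0.83740325]
 [ 0.47350676 -0.69070115 -0.54655583]] [0.48919328 0.17715381 1.10010453]
top [[476.15603667   0.         272.76455795]
 [  0.         476.15603667 210.85558816]
 [  0.           0.           1.        ]] [-0.13734036  0.          0.          0.          0.        ] [[-0.02521219 -0.99935595  0.02553508]
 [-0.99543825  0.02274582 -0.09265696]
 [ 0.09201646 -0.02775468 -0.99537061]] [0.09214138 0.5069319  1.02349077]
```

View pics/scene0.png

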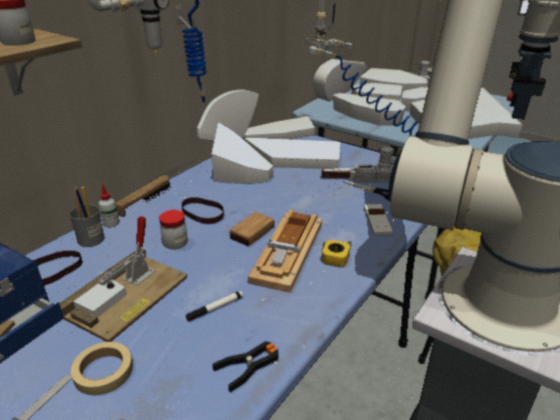

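View pics/top0.png

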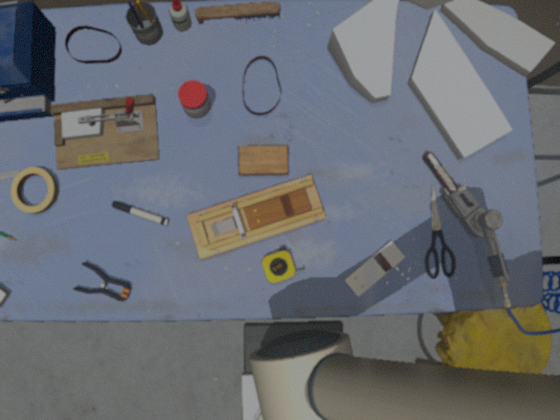

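The top view shows the jig at about (190–325, 180–257), with the brown slide at its right (open) end. The bridge is near (238,221), the end stop at the left, the tape at (279,266), the block at (263,160) and the marker at (140,212). The white-ish look-alike is at (375,268). Next I'll zoom in and measure.

```bash
cat > h.py <<'E'
import numpy as np, cv2
from workcell import grab_frame,status
def unproj(f,u,v,z=None):
    n=cv2.undistortPoints(np.array([[[u,v]]],float),f["K"],np.array(f["dist_coeffs"]))[0,0]
    R=np.array(f["R"]);t=np.array(f["t"]); d=R.T@np.array([n[0],n[1],1]); c=-R.T@t
    if z is None:
        s=f["depth"][int(round(v)),int(round(u))]
    else: s=(z-c[2])/d[2]
    return c+s*d
def proj(f,X):
    rv=cv2.Rodrigues(np.array(f["R"]))[0]
    return cv2.projectPoints(np.array(X,float).reshape(-1,1,3),rv,np.array(f["t"],float),f["K"],np.array(f["dist_coeffs"],float))[0][:,0]
def save(f,name,box=None,s=1):
    im=cv2.cvtColor(f["image"],cv2.COLOR_RGB2BGR)
    if box: im=im[box[1]:box[3],box[0]:box[2]]
    cv2.imwrite(name,cv2.resize(im,None,fx=s,fy=s,interpolation=cv2.INTER_CUBIC))
E
python3 - <<'E'
from h import *
f=grab_frame("top"); save(f,"pics/topz.png",(180,165,340,275),5)
# heights map: jig points
d=f["depth"]
for (u,v) in [(300,165),(300,204),(270,211),(290,205),(315,195),(238,222),(215,230)]:
    print((u,v),unproj(f,u,v).round(4))
E
```

```text
(300, 165) [0.614  0.0149 0.001 ]
(300, 204) [0.5201 0.0217 0.0476]
(270, 211) [0.5065 0.0866 0.0478]
(290, 205) [0.5173 0.044  0.0587]
(315, 195) [ 0.5416 -0.0139  0.0261]
(238, 222) [0.4839 0.1552 0.055 ]
(215, 230) [0.4689 0.2057 0.0392]
```

View pics/topz.png

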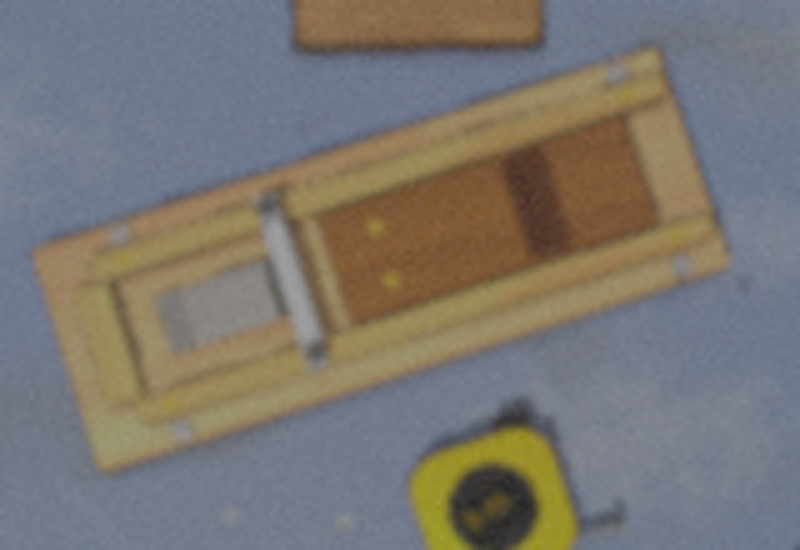

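The zoomed view shows the board corners at (655,47), (730,265), (103,470) and (33,252). The slide's rear edge runs (628,115)–(658,225), its nose is near (335,270), and the dark step is around (535,200). The bridge runs (268,200)–(315,355). Now I'll fit the jig pose.

```bash
cat >> h.py <<'E'
def pts(l): return [((x+.5)/5-.5+180,(y+.5)/5-.5+165) for x,y in l]
E
python3 - <<'E'
from h import *
from scipy.optimize import least_squares
f=grab_frame("top")
C=[unproj(f,u,v,.024) for u,v in pts([(656,47),(731,266),(102,471),(33,252)])]
J=[(.052,-.062),(-.052,-.062),(-.052,.230),(.052,.230)]  # x = z-axis consistent: x=y cross z
def tr(p,j):
    c,s=np.cos(p[2]),np.sin(p[2]); return np.array([p[0]+c*j[0]-s*j[1],p[1]+s*j[0]+c*j[1]])
r=least_squares(lambda p:np.concatenate([tr(p,j)-c[:2] for j,c in zip(J,C)]),[.52,.05,0.2])
print(r.x,np.degrees(r.x[2]),(r.fun*1000).round(1))
p=r.x
c,s=np.cos(p[2]),np.sin(p[2])
def inv(X): d=np.array(X[:2])-p[:2]; return np.array([c*d[0]+s*d[1],-s*d[0]+c*d[1]])
for nm,z,l in [("rear",.046,[(628,115),(658,225)]),("nose",.046,[(318,222),(350,325)]),("bridge",.057,[(268,200),(315,355)]),("step",.055,[(540,148),(568,245)]),("stop",.038,[(115,280),(145,392)]),("stepdark",.0505,[(505,158),(535,255)])]:
    for (u,v) in pts(l): print(nm,inv(unproj(f,u,v,z)).round(4))
# depth-based points in jig frame: profile along y
img=f["image"]
for y in np.arange(-.07,.24,.01):
    X=[*tr(p,(0,y)),.046]; uv=proj(f,X)[0]; P=unproj(f,*uv); print(round(y,3),inv(P).round(3),P[2].round(4),img[int(uv[1]),int(uv[0])])
g=grab_frame("top")
o=np.array(cv2.cvtColor(g["image"],cv2.COLOR_RGB2BGR));
for X in [(0,0,.046),(0,.124,.054),(0,.2,.038),(.052,-.062,.024),(.052,.23,.024)]:
    print(X,proj(f,[*tr(p,X[:2]),X[2]]).round(1))
np.save("jig.npy",p)
E
```

```text
[0.5223088  0.03660704 0.29457691] 16.878013880401852 [ 1.1 -1.2 -0.3 -1.5 -2.   0.8  1.2  1.9]
rear [ 0.024  -0.0359]
rear [-0.0253 -0.0329]
nose [0.0215 0.1056]
nose [-0.0248  0.1063]
bridge [0.036  0.1228]
bridge [-0.0329  0.1242]
step [0.0213 0.0057]
step [-0.0219  0.0076]
stop [0.0258 0.1967]
stop [-0.0242  0.199 ]
stepdark [0.0223 0.0209]
stepdark [-0.0213  0.0219]
-0.07 [ 0.004 -0.078] 0.0006 [110 118 141]
-0.06 [ 0.004 -0.068] -0.003 [103 106 126]
-0.05 [ 0.002 -0.053] 0.0245 [155 137 100]
-0.04 [ 0.002 -0.043] 0.0249 [154 135  98]
-0.03 [ 0.   -0.03] 0.0451 [126  91  61]
-0.02 [-0.   -0.02] 0.0474 [126  88  53]
-0.01 [-0.   -0.01] 0.0482 [130  90  57]
0.0 [-0.  0.] 0.0497 [127  89  56]
0.01 [-0.001  0.011] 0.0552 [86 59 45]
0.02 [-0.    0.02] 0.0494 [82 53 37]
0.03 [-0.    0.03] 0.0462 [129  89  51]
0.04 [-0.    0.04] 0.0497 [131  92  57]
0.05 [-0.    0.05] 0.0467 [133  96  58]
0.06 [0.   0.06] 0.0446 [132  90  54]
0.07 [0.   0.07] 0.0435 [131  93  58]
0.08 [-0.    0.08] 0.047 [128  88  54]
0.09 [-0.    0.09] 0.0481 [127  89  56]
0.1 [-0.   0.1] 0.0464 [134  94  61]
0.11 [0.002 0.11 ] 0.0244 [143 126  93]
0.12 [-0.001  0.12 ] 0.0558 [147 148 148]
0.13 [-0.    0.13] 0.0488 [102 104 102]
0.14 [-0.    0.14] 0.047 [137 133 128]
0.15 [0.001 0.15 ] 0.0393 [138 134 131]
0.16 [0.001 0.161] 0.0366 [139 135 131]
0.17 [0.001 0.171] 0.0367 [131 127 125]
0.18 [0.001 0.181] 0.0395 [122 115 109]
0.19 [0.002 0.192] 0.0211 [153 139 102]
0.2 [0.001 0.201] 0.0378 [135 124  85]
0.21 [0.   0.21] 0.0428 [156 136  92]
0.22 [0.002 0.222] 0.0263 [155 138 103]
0.23 [0.004 0.235] 0.0029 [113 122 138]
(0, 0, 0.046) [[293.  203.2]]
(0, 0.124, 0.054) [[238.  220.9]]
(0, 0.2, 0.038) [[204.8 232.4]]
(0.052, -0.062, 0.024) [[311.3 173.5]]
(0.052, 0.23, 0.024) [[185.3 214.5]]
```

The fit is consistent: the jig is at (0.522, 0.037) with yaw 16.9°, the thumb spot is at about y = −9 mm, and the step face is at about +5 mm. I'll close the fingers and turn the tool by −90° about its z axis, so the stiff pad-width direction lies along the feed. The move goes at travel height.

```bash
python3 -m inch '[{"tx":0.02,"ty":-0.02,"rz":-0.03},{"tx":0.07,"ty":-0.07,"rz":-0.1},{"tx":0.13,"ty":-0.13,"rz":-0.2},{"tx":0.19,"ty":-0.19,"rz":-0.32},{"tx":0.26,"ty":-0.25,"rz":-0.44},{"tx":0.33,"ty":-0.32,"rz":-0.56},{"tx":0.40,"ty":-0.39,"rz":-0.68},{"tx":0.47,"ty":-0.46,"rz":-0.8},{"tx":0.53,"ty":-0.52,"rz":-0.9},{"tx":0.58,"ty":-0.57,"rz":-0.97},{"tx":0.62,"ty":-0.60,"rz":-1},{"tx":0.63,"ty":-0.61,"rz":-1}]' 0
cat >> h.py <<'E'
def plan(y,tipz,x=0.0):
    p=np.load("jig.npy");c,s=np.cos(p[2]),np.sin(p[2]);st=status.state();R=np.array(st["ee_rot"])
    T=np.array([p[0]+c*x-s*y,p[1]+s*x+c*y,tipz+.191])
    Rt=np.array([[-s,c,0],[c,s,0],[0,0,-1]]).astype(float)
    d=R.T@(T-st["position"]); rv=cv2.Rodrigues(R.T@Rt)[0].ravel()
    print("t",(d/.4).round(4),"r",(rv/(np.pi/4)).round(4)); 
    D=st["position"][:2]-p[:2]; print("tip jig x,y",c*D[0]+s*D[1],-s*D[0]+c*D[1],"tipz",st["position"][2]-.191,"F",st["contact_force"].round(1),"t",st["time"],st["finger_gap"],st["joints"].round(1))
E
python3 -c "
from h import *
plan(-.014,.10)"
```

```text
t [ 1.2786 -1.2457  0.2843] r [-5.00e-04 -5.00e-04 -2.01e+00]
tip jig x,y -0.5153115989529266 -0.5083231536170321 tipz 0.2134693825957686 F [-0.4 -0.7 -0. ] t 0.25 0.09119088288775314 [-79.   28.3  77.1  -0.   74.6  -5.5]schema error: expected keys tx, ty, tz, rx, ry, rz
```

All six keys are needed in every row.

```bash
python3 -m inch '[{"tx":0.02,"ty":-0.02,"tz":0,"rx":0,"ry":0,"rz":-0.03},{"tx":0.07,"ty":-0.07,"tz":0,"rx":0,"ry":0,"rz":-0.1},{"tx":0.13,"ty":-0.13,"tz":0,"rx":0,"ry":0,"rz":-0.2},{"tx":0.19,"ty":-0.19,"tz":0,"rx":0,"ry":0,"rz":-0.32},{"tx":0.26,"ty":-0.25,"tz":0,"rx":0,"ry":0,"rz":-0.44},{"tx":0.33,"ty":-0.32,"tz":0,"rx":0,"ry":0,"rz":-0.56},{"tx":0.40,"ty":-0.39,"tz":0,"rx":0,"ry":0,"rz":-0.68},{"tx":0.47,"ty":-0.46,"tz":0,"rx":0,"ry":0,"rz":-0.8},{"tx":0.53,"ty":-0.52,"tz":0,"rx":0,"ry":0,"rz":-0.9},{"tx":0.58,"ty":-0.57,"tz":0,"rx":0,"ry":0,"rz":-0.97},{"tx":0.62,"ty":-0.60,"tz":0,"rx":0,"ry":0,"rz":-1},{"tx":0.63,"ty":-0.61,"tz":0,"rx":0,"ry":0,"rz":-1}]' 0
python3 -c "
from h import *
plan(-.014,.10)"
```

```text
time: 1.25
position: [0.3504, -0.2913, 0.4048]
ee_rot: [[0.474, 0.881, 0.0], [0.881, -0.474, 0.001], [0.001, -0.0, -1.0]]
contact_force: [0.4, -0.6, -0.7]
finger_gap: 0.0138
t [0.9007 0.0147 0.2852] r [ 3.0000e-04 -8.0000e-04 -1.0037e+00]
tip jig x,y -0.2597030623704934 -0.26386685866786064 tipz 0.21383196775476815 F [ 0.4 -0.6 -0.7] t 1.25 0.013839240242499707 [-47.3  14.7  99.9   0.   65.4 -19. ]
```

```bash
python3 -m inch '[{"tx":0.03,"ty":0,"tz":0,"rx":0,"ry":0,"rz":-0.03},{"tx":0.1,"ty":0,"tz":0,"rx":0,"ry":0,"rz":-0.1},{"tx":0.19,"ty":0,"tz":0,"rx":0,"ry":0,"rz":-0.2},{"tx":0.29,"ty":0,"tz":0,"rx":0,"ry":0,"rz":-0.32},{"tx":0.39,"ty":0.005,"tz":0.01,"rx":0,"ry":0,"rz":-0.44},{"tx":0.49,"ty":0.01,"tz":0.03,"rx":0,"ry":0,"rz":-0.56},{"tx":0.59,"ty":0.01,"tz":0.06,"rx":0,"ry":0,"rz":-0.68},{"tx":0.69,"ty":0.015,"tz":0.1,"rx":0,"ry":0,"rz":-0.8},{"tx":0.78,"ty":0.015,"tz":0.15,"rx":0,"ry":0,"rz":-0.9},{"tx":0.85,"ty":0.015,"tz":0.2,"rx":0,"ry":0,"rz":-0.97},{"tx":0.89,"ty":0.015,"tz":0.24,"rx":0,"ry":0,"rz":-1},{"tx":0.901,"ty":0.015,"tz":0.27,"rx":0,"ry":0,"rz":-1}]' 0
python3 -c "
from h import *
plan(-.014,.052)
for n in ('top','scene','wrist'):
  f=grab_frame(n); save(f,'pics/%s2.png'%n, None if n=='wrist' else (180,165,340,275) if n=='top' else (220,150,380,300),1 if n=='wrist' else 4)"
```

```text
time: 2.25
position: [0.5277, 0.0216, 0.2952]
ee_rot: [[-0.287, 0.958, -0.001], [0.958, 0.287, 0.0], [0.0, -0.0, -1.0]]
contact_force: [-0.8, -0.5, -0.4]
finger_gap: 0.0008
t [ 0.0048 -0.002   0.1305] r [-0.0005 -0.0006 -0.0049]
tip jig x,y 0.0008241015368638128 -0.01596131693533501 tipz 0.10418764030486499 F [-0.8 -0.5 -0.4] t 2.25 0.0007519898820750087 [ -4.1  28.6  97.9   0.   53.5 -20.8]
```

View pics/wrist2.png

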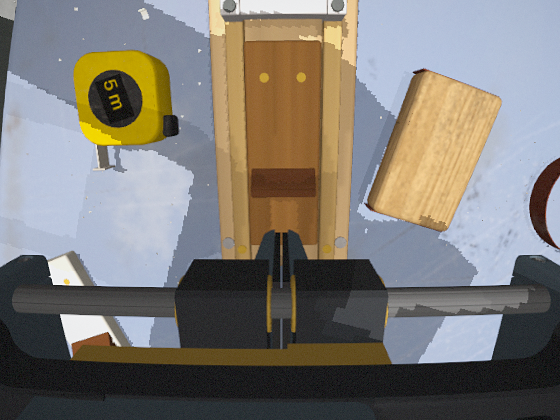

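View pics/scene2.png

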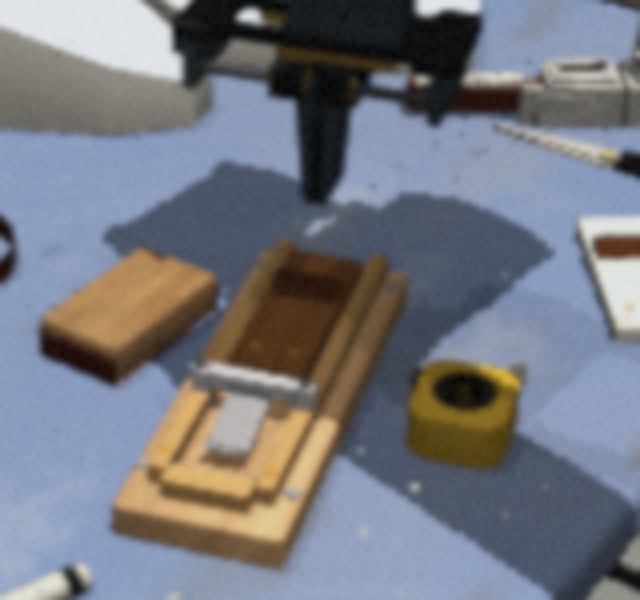

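The wrist view shows the closed fingers centred over the slide's rear, with tips near (281,235). The dark step spans (251–315, 169–197), the nose is at row 41 and the bridge is at the top. I'll cross-check positions with this camera.

```bash
python3 - <<'E'
from h import *
f=grab_frame("wrist"); p=np.load("jig.npy");c,s=np.cos(p[2]),np.sin(p[2])
def inv(X): d=np.array(X[:2])-p[:2]; return np.array([c*d[0]+s*d[1],-s*d[0]+c*d[1]]).round(4)
for nm,u,v,z in [("nose",246,41,.046),("nose",321,41,.046),("stepfoot L",251,196,.046),("stepfoot R",315,196,.046),("step front",251,169,.046),("bridge near L",224,16,.054),("bridge near R",344,16,.054),("dots",264,77,.046),("rail inner L",245,120,.038),("rail inner R",324,120,.038)]:
    print(nm,inv(unproj(f,u,v,z)),unproj(f,u,v)[2].round(4))
t=np.array(status.state()["position"]);R=np.array(status.state()["ee_rot"])
print(proj(f,[t+R@[0,0,.191],t+R@[.016,0,.191]]).round(1))
save(f,"pics/wz.png",(200,150,360,270),5)
E
```

```text
nose [-0.0228  0.1075] 0.0464
nose [0.0251 0.1072] 0.029
stepfoot L [-0.0225  0.0054] 0.045
stepfoot R [0.0229 0.0051] 0.045
step front [-0.0219  0.0247] 0.0472
bridge near L [-0.0351  0.1207] 0.0491
bridge near R [0.0381 0.1202] 0.0238
dots [-0.0117  0.0853] 0.0469
rail inner L [-0.0258  0.0578] 0.0368
rail inner R [0.029  0.0574] 0.0381
[[281.9 262.5]
 [281.9 235.6]]
```

View pics/wz.png

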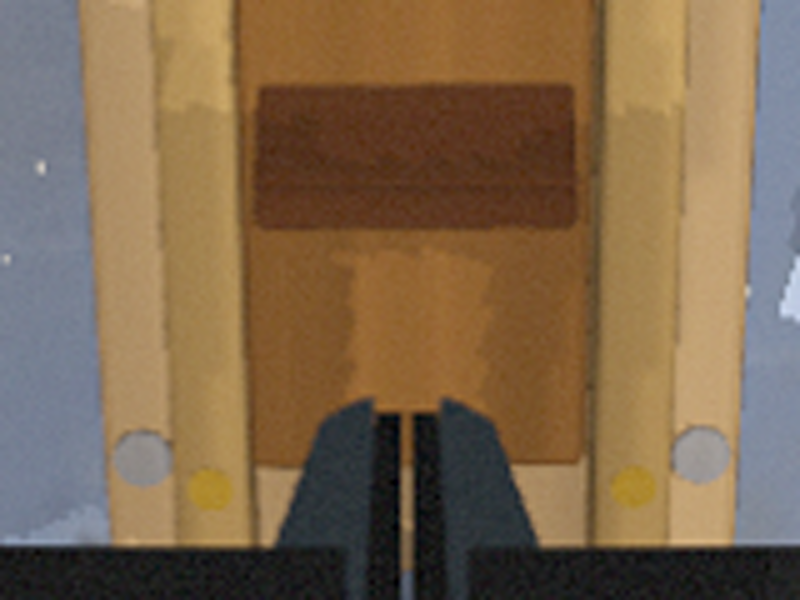

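The step foot at jig y = 5 mm is confirmed by both cameras. The finger front edge is about 18–19 mm ahead of the tool axis, so I'll shift back 1 mm and descend to just above the slide.

```bash
python3 -m inch '[{"tx":-0.001,"ty":0,"tz":0.01,"rx":0,"ry":0,"rz":0},{"tx":-0.0025,"ty":0,"tz":0.03,"rx":0,"ry":0,"rz":0},{"tx":-0.0025,"ty":0,"tz":0.06,"rx":0,"ry":0,"rz":-0.003},{"tx":-0.0025,"ty":0,"tz":0.09,"rx":0,"ry":0,"rz":-0.005},{"tx":-0.0025,"ty":0,"tz":0.11,"rx":0,"ry":0,"rz":-0.005},{"tx":-0.0025,"ty":0,"tz":0.12,"rx":0,"ry":0,"rz":-0.005},{"tx":-0.0025,"ty":0,"tz":0.12,"rx":0,"ry":0,"rz":-0.005}]' 0
python3 -c "
from h import *
plan(-.0165,.046)
f=grab_frame('wrist');save(f,'pics/w3.png',(200,150,360,270),5)"
```

```text
time: 3.03
position: [0.5272, 0.0183, 0.2481]
ee_rot: [[-0.286, 0.958, -0.001], [0.958, 0.286, 0.0], [0.0, -0.001, -1.0]]
contact_force: [-1.0, 0.3, -0.5]
finger_gap: 0.0003
t [0.0062 0.0017 0.0277] r [-0.0013 -0.0005 -0.0056]
tip jig x,y -0.0006781903188697097 -0.018977373599066767 tipz 0.057076518970545304 F [-1.   0.3 -0.5] t 3.0333 0.00032603532380180104 [ -4.5  32.8 100.2   0.   47.1 -21.1]
```

View pics/w3.png

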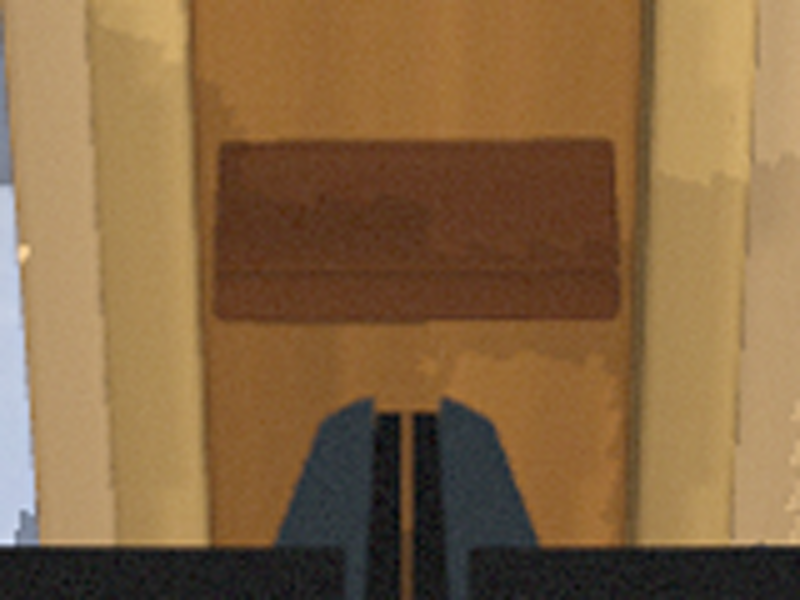

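The gap to the step is a few mm and the fingers are centred. I'll move 2.5 mm forward and press down in small steps, watching the force.

```bash
python3 -m inch '[{"tx":0.004,"ty":0.002,"tz":0.01,"rx":0,"ry":0,"rz":-0.005},{"tx":0.006,"ty":0.002,"tz":0.02,"rx":0,"ry":0,"rz":-0.005},{"tx":0.006,"ty":0.002,"tz":0.028,"rx":0,"ry":0,"rz":-0.005},{"tx":0.006,"ty":0.002,"tz":0.034,"rx":0,"ry":0,"rz":-0.005},{"tx":0.006,"ty":0.002,"tz":0.038,"rx":0,"ry":0,"rz":-0.005},{"tx":0.006,"ty":0.002,"tz":0.038,"rx":0,"ry":0,"rz":-0.005}]' 0
python3 -c "
from h import *
plan(-.0165,.038)
f=grab_frame('wrist');save(f,'pics/w4.png',(200,150,360,270),5)"
```

```text
time: 3.58
position: [0.5276, 0.0212, 0.2334]
ee_rot: [[-0.29, 0.957, 0.0], [0.957, 0.29, 0.0], [0.0, 0.0, -1.0]]
contact_force: [0.4, 2.0, 4.4]
finger_gap: 0.0008
t [-0.0005 -0.0014  0.011 ] r [ 0.0003 -0.0001  0.0001]
tip jig x,y 0.0005416197905252548 -0.016302147155687903 tipz 0.04239943281526168 F [0.4 2.  4.4] t 3.5833 0.000782375776965403 [ -4.2  34.2 100.7   0.   45.1 -21.1]
```

View pics/w4.png

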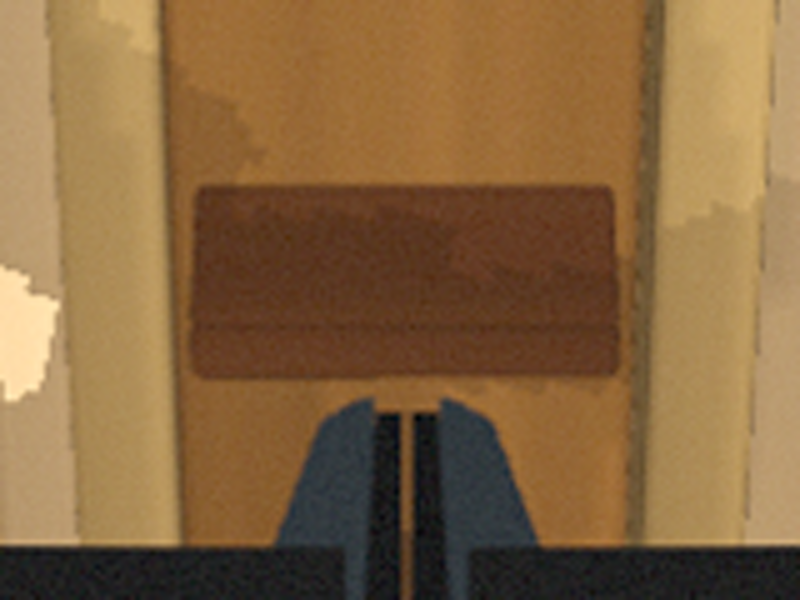

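Contact is made, with about 2 mm to the step. I'll press on.

```bash
python3 -m inch '[{"tx":0,"ty":0,"tz":0.003,"rx":0,"ry":0,"rz":0},{"tx":0,"ty":0,"tz":0.006,"rx":0,"ry":0,"rz":0},{"tx":0,"ty":0,"tz":0.009,"rx":0,"ry":0,"rz":0},{"tx":0,"ty":0,"tz":0.012,"rx":0,"ry":0,"rz":0},{"tx":0,"ty":0,"tz":0.012,"rx":0,"ry":0,"rz":0},{"tx":0,"ty":0,"tz":0.012,"rx":0,"ry":0,"rz":0}]' 0
python3 -c "
from h import *
plan(-.0165,.038)
f=grab_frame('wrist');save(f,'pics/w5.png',None,1)
f=grab_frame('scene');save(f,'pics/s5.png',(240,190,340,300),5)"
```

```text
time: 4.13
position: [0.5275, 0.0212, 0.2291]
ee_rot: [[-0.29, 0.957, 0.001], [0.957, 0.29, 0.0], [-0.0, 0.001, -1.0]]
contact_force: [-1.4, 3.3, 9.2]
finger_gap: 0.0005
t [-0.0005 -0.0013  0.0003] r [0.0007 0.     0.    ]
tip jig x,y 0.0005249187557904234 -0.01629828128184217 tipz 0.038123491518948865 F [-1.4  3.3  9.2] t 4.1333 0.0005080355070250121 [ -4.2  34.6 100.9   0.   44.5 -21.1]
```

View pics/w5.png

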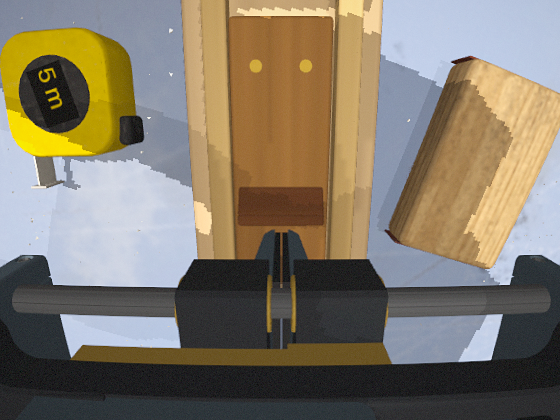

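View pics/s5.png

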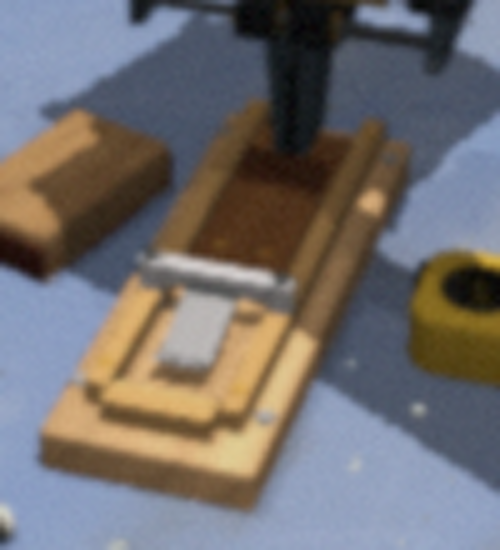

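It's near flush at 9 N. I'll press a bit more to seat it firmly.

```bash
python3 -m inch '[{"tx":0,"ty":0,"tz":0.002,"rx":0,"ry":0,"rz":0},{"tx":0,"ty":0,"tz":0.004,"rx":0,"ry":0,"rz":0},{"tx":0,"ty":0,"tz":0.004,"rx":0,"ry":0,"rz":0},{"tx":0,"ty":0,"tz":0.004,"rx":0,"ry":0,"rz":0}]' 0
python3 - <<'E'
from h import *
plan(-.0165,.038)
f=grab_frame('wrist')
p=np.load("jig.npy");c,s=np.cos(p[2]),np.sin(p[2])
for nm,pts_ in [("slide y60",[(x,.06) for x in np.arange(-.018,.019,.003)]),("slide y85",[(x,.085) for x in np.arange(-.018,.019,.003)]),("slide y35",[(x,.035) for x in np.arange(-.018,.019,.003)]),("railR",[(.032,y) for y in np.arange(.03,.1,.008)]),("railL",[(-.032,y) for y in np.arange(.03,.1,.008)])]:
    zs=[]
    for x,y in pts_:
        u=proj(f,[p[0]+c*x-s*y,p[1]+s*x+c*y,.038])[0]
        if 0<=u[0]<560 and 0<=u[1]<420: zs.append(unproj(f,*u)[2])
    print(nm,np.median(zs) if zs else None,len(zs))
E
```

```text
time: 4.57
position: [0.5274, 0.0212, 0.229]
ee_rot: [[-0.29, 0.957, 0.001], [0.957, 0.29, 0.0], [-0.0, 0.001, -1.0]]
contact_force: [-9.9, 2.8, 43.6]
finger_gap: 0.0006
t [-0.0007 -0.0009 -0.0001] r [0.0017 0.0005 0.0002]
tip jig x,y 0.00036282959120190195 -0.01622770406749794 tipz 0.03795306365854423 F [-9.9  2.8 43.6] t 4.5667 0.0006336828177501311 [ -4.2  34.6 100.9   0.   44.4 -21.1]
slide y60 0.03844251476157293 13
slide y85 0.03840374075713168 13
slide y35 0.03833400157094741 13
railR 0.038340970429020266 9
railL 0.03844153001074893 9
```

The slide is flush with the rails (depth gives 38.4 mm on both). The arm is stiff and the force is 44 N, so I'll ease off 0.8 mm and start pushing along +tool x.

```bash
python3 -m inch '[{"tx":0,"ty":0,"tz":-0.002,"rx":0,"ry":0,"rz":0},{"tx":0.005,"ty":0,"tz":-0.002,"rx":0,"ry":0,"rz":0},{"tx":0.01,"ty":0,"tz":-0.002,"rx":0,"ry":0,"rz":0},{"tx":0.015,"ty":0,"tz":-0.002,"rx":0,"ry":0,"rz":0},{"tx":0.02,"ty":0,"tz":-0.002,"rx":0,"ry":0,"rz":0},{"tx":0.025,"ty":0,"tz":-0.002,"rx":0,"ry":0,"rz":0},{"tx":0.03,"ty":0,"tz":-0.002,"rx":0,"ry":0,"rz":0},{"tx":0.03,"ty":0,"tz":-0.002,"rx":0,"ry":0,"rz":0}]' 0
python3 - <<'E'
from h import *
plan(.08,.038)
f=grab_frame('wrist');save(f,'pics/w6.png',None,1)
E
```

```text
time: 5.28
position: [0.525, 0.0322, 0.229]
ee_rot: [[-0.291, 0.957, 0.004], [0.957, 0.291, -0.001], [-0.002, 0.003, -1.0]]
contact_force: [2.4, -5.4, 17.1]
finger_gap: 0.0006
t [ 0.2126 -0.0032 -0.0004] r [0.0042 0.0027 0.0005]
tip jig x,y 0.001308406130527618 -0.005035992160037092 tipz 0.03803808571468209 F [ 2.4 -5.4 17.1] t 5.2833 0.0005551152435194498 [-3.000e+00  3.450e+01  1.012e+02 -1.000e-01  4.410e+01 -1.980e+01]
```

View pics/w6.png

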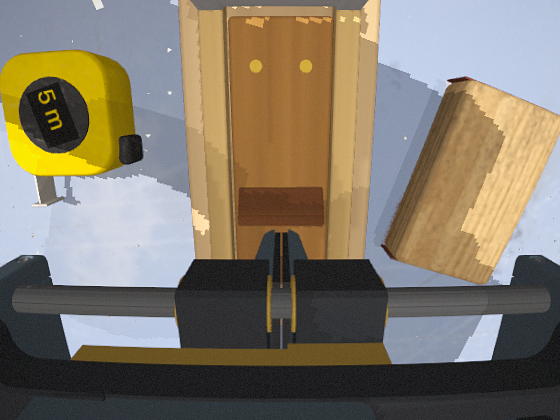

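The slide is carried along with the fingers (nose about 117 mm, 17 N down, 6 N feed force). I'll continue.

```bash
python3 -m inch '[{"tx":0.007,"ty":0,"tz":0,"rx":0,"ry":0,"rz":0},{"tx":0.014,"ty":0,"tz":0,"rx":0,"ry":0,"rz":0},{"tx":0.021,"ty":0,"tz":0,"rx":0,"ry":0,"rz":0},{"tx":0.028,"ty":0,"tz":0,"rx":0,"ry":0,"rz":0},{"tx":0.035,"ty":0,"tz":0,"rx":0,"ry":0,"rz":0},{"tx":0.042,"ty":0,"tz":0,"rx":0,"ry":0,"rz":0},{"tx":0.049,"ty":0,"tz":0,"rx":0,"ry":0,"rz":0},{"tx":0.056,"ty":0,"tz":0,"rx":0,"ry":0,"rz":0},{"tx":0.063,"ty":0,"tz":0,"rx":0,"ry":0,"rz":0},{"tx":0.07,"ty":0,"tz":0,"rx":0,"ry":0,"rz":0},{"tx":0.07,"ty":0,"tz":0,"rx":0,"ry":0,"rz":0}]' 0
python3 - <<'E'
from h import *
plan(.08,.038)
f=grab_frame('wrist');save(f,'pics/w7.png',None,1)
E
```

```text
time: 6.25
position: [0.5169, 0.0591, 0.229]
ee_rot: [[-0.291, 0.957, 0.004], [0.957, 0.291, -0.001], [-0.002, 0.003, -1.0]]
contact_force: [1.5, -3.9, 16.2]
finger_gap: 0.0005
t [ 0.1422 -0.0033 -0.0002] r [0.0043 0.0024 0.0006]
tip jig x,y 0.001335297582826949 0.02314003775802099 tipz 0.03803247625021783 F [ 1.5 -3.9 16.2] t 6.25 0.0004980863489426081 [-0.00e+00  3.42e+01  1.02e+02 -1.00e-01  4.35e+01 -1.69e+01]
```

View pics/w7.png

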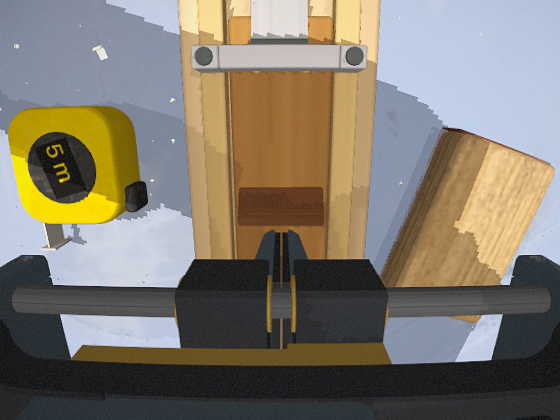

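The nose has gone under the bridge and lifted the leaf (nose about 145 mm). About 55 mm remains.

```bash
python3 -m inch '[{"tx":0.007,"ty":0,"tz":0,"rx":0,"ry":0,"rz":0},{"tx":0.017,"ty":0,"tz":0,"rx":0,"ry":0,"rz":0},{"tx":0.027,"ty":0,"tz":0,"rx":0,"ry":0,"rz":0},{"tx":0.037,"ty":0,"tz":0,"rx":0,"ry":0,"rz":0},{"tx":0.047,"ty":0,"tz":0,"rx":0,"ry":0,"rz":0},{"tx":0.057,"ty":0,"tz":0,"rx":0,"ry":0,"rz":0},{"tx":0.067,"ty":0,"tz":0,"rx":0,"ry":0,"rz":0},{"tx":0.077,"ty":0,"tz":0,"rx":0,"ry":0,"rz":0},{"tx":0.087,"ty":0,"tz":0,"rx":0,"ry":0,"rz":0},{"tx":0.097,"ty":0,"tz":0,"rx":0,"ry":0,"rz":0},{"tx":0.107,"ty":0,"tz":0,"rx":0,"ry":0,"rz":0},{"tx":0.107,"ty":0,"tz":0,"rx":0,"ry":0,"rz":0}]' 0
python3 - <<'E'
from h import *
plan(.08,.038)
f=grab_frame('wrist');save(f,'pics/w8.png',None,1)
E
```

```text
time: 7.3
position: [0.5045, 0.1001, 0.229]
ee_rot: [[-0.291, 0.957, 0.004], [0.957, 0.291, -0.001], [-0.002, 0.004, -1.0]]
contact_force: [4.2, -5.6, 17.9]
finger_gap: 0.0005
t [ 0.0351 -0.0036  0.    ] r [0.0046 0.0025 0.0008]
tip jig x,y 0.0014298138040623777 0.06596432694323454 tipz 0.038041449783578624 F [ 4.2 -5.6 17.9] t 7.3 0.0004777473881897459 [ 4.600e+00  3.390e+01  1.029e+02 -1.000e-01  4.300e+01 -1.230e+01]
```

View pics/w8.png

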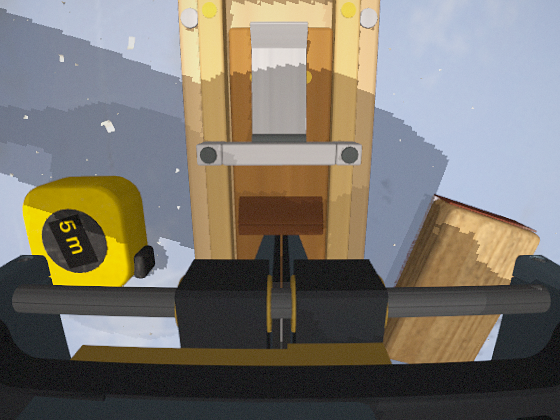

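```bash
cat >> h.py <<'E'
def jig(X):
    p=np.load("jig.npy");c,s=np.cos(p[2]),np.sin(p[2]); d=np.array(X[:2])-p[:2]; return np.array([c*d[0]+s*d[1],-s*d[0]+c*d[1]]).round(4)
E
python3 - <<'E'
from h import *
f=grab_frame('wrist')
print(jig(unproj(f,240,28,.038)),jig(unproj(f,320,28,.038)),"stop?",jig(unproj(f,280,3,.038)))
print("step",jig(unproj(f,250,235,.038)),jig(unproj(f,250,197,.038)))
save(f,"pics/w8z.png",(220,180,350,280),5)
E
```

```text
[-0.0175  0.1847] [0.0202 0.1847] stop? [0.0014 0.1956]
step [-0.0151  0.0811] [-0.0145  0.1025]
```

View pics/w8z.png

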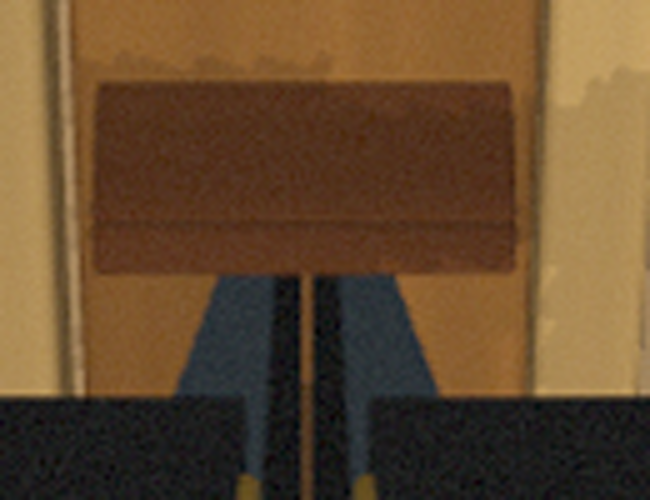

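The fingers now bear on the step face and the nose is at about 184.5 mm, so about 15.5 mm remains. I'll push gently to the stop.

```bash
python3 -m inch '[{"tx":0.006,"ty":0,"tz":0,"rx":0,"ry":0,"rz":0},{"tx":0.012,"ty":0,"tz":0,"rx":0,"ry":0,"rz":0},{"tx":0.018,"ty":0,"tz":0,"rx":0,"ry":0,"rz":0},{"tx":0.024,"ty":0,"tz":0,"rx":0,"ry":0,"rz":0},{"tx":0.029,"ty":0,"tz":0,"rx":0,"ry":0,"rz":0},{"tx":0.033,"ty":0,"tz":0,"rx":0,"ry":0,"rz":0},{"tx":0.033,"ty":0,"tz":0,"rx":0,"ry":0,"rz":0}]' 0
python3 - <<'E'
from h import *
plan(.08,.038)
f=grab_frame('wrist');save(f,'pics/w9.png',None,1)
E
```

```text
time: 7.98
position: [0.5008, 0.1125, 0.2291]
ee_rot: [[-0.291, 0.957, 0.004], [0.957, 0.291, -0.001], [-0.002, 0.004, -1.0]]
contact_force: [3.1, -10.2, 17.6]
finger_gap: 0.0003
t [ 0.0029 -0.0035  0.0001] r [0.0046 0.0026 0.0007]
tip jig x,y 0.0014064478726505923 0.07884100563104017 tipz 0.03805658320324401 F [  3.1 -10.2  17.6] t 7.9833 0.0003049152143955743 [ 6.00e+00  3.39e+01  1.03e+02 -1.00e-01  4.29e+01 -1.08e+01]
```

View pics/w9.png

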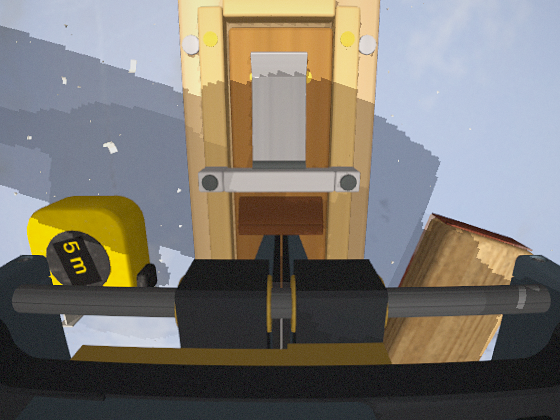

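The nose edge is at about row 28 and the stop at about row 23, so 2–3 mm are left.

```bash
python3 -m inch '[{"tx":0.002,"ty":0,"tz":0,"rx":0,"ry":0,"rz":0},{"tx":0.004,"ty":0,"tz":0,"rx":0,"ry":0,"rz":0},{"tx":0.006,"ty":0,"tz":0,"rx":0,"ry":0,"rz":0},{"tx":0.006,"ty":0,"tz":0,"rx":0,"ry":0,"rz":0}]' 0
python3 - <<'E'
from h import *
plan(.08,.038)
f=grab_frame('wrist');save(f,'pics/w10.png',(215,0,345,90),6)
E
```

```text
time: 8.37
position: [0.5002, 0.1146, 0.229]
ee_rot: [[-0.291, 0.957, 0.004], [0.957, 0.291, -0.001], [-0.002, 0.004, -1.0]]
contact_force: [4.2, -12.7, 17.9]
finger_gap: 0.0007
t [-0.0026 -0.0036  0.0001] r [0.0046 0.0028 0.0007]
tip jig x,y 0.0014290056934800587 0.08102267199921225 tipz 0.03803944442317525 F [  4.2 -12.7  17.9] t 8.3667 0.0006531077925905855 [ 6.300e+00  3.390e+01  1.031e+02 -1.000e-01  4.290e+01 -1.060e+01]
```

View pics/w10.png

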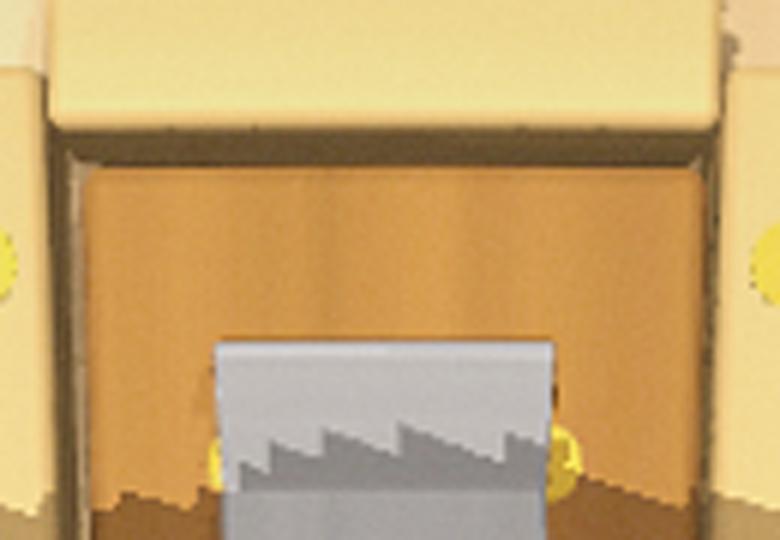

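There's still a dark band of about 3 mm at the nose. I'll keep pushing until the force rises.

```bash
python3 -m inch '[{"tx":0.002,"ty":0,"tz":0,"rx":0,"ry":0,"rz":0},{"tx":0.004,"ty":0,"tz":0,"rx":0,"ry":0,"rz":0},{"tx":0.006,"ty":0,"tz":0,"rx":0,"ry":0,"rz":0},{"tx":0.006,"ty":0,"tz":0,"rx":0,"ry":0,"rz":0}]' 0
python3 - <<'E'
from h import *
plan(.08,.038)
f=grab_frame('wrist');save(f,'pics/w11.png',(215,0,345,90),6)
E
```

```text
time: 8.75
position: [0.4995, 0.1168, 0.229]
ee_rot: [[-0.291, 0.957, 0.004], [0.957, 0.291, -0.001], [-0.002, 0.004, -1.0]]
contact_force: [3.8, -12.8, 17.0]
finger_gap: 0.0001
t [-0.0085 -0.0036  0.0001] r [0.0045 0.0028 0.0007]
tip jig x,y 0.0014218040009181948 0.08341247991906944 tipz 0.03804062486034279 F [  3.8 -12.8  17. ] t 8.75 0.00013488978781632993 [ 6.500e+00  3.390e+01  1.031e+02 -1.000e-01  4.290e+01 -1.030e+01]
```

View pics/w11.png

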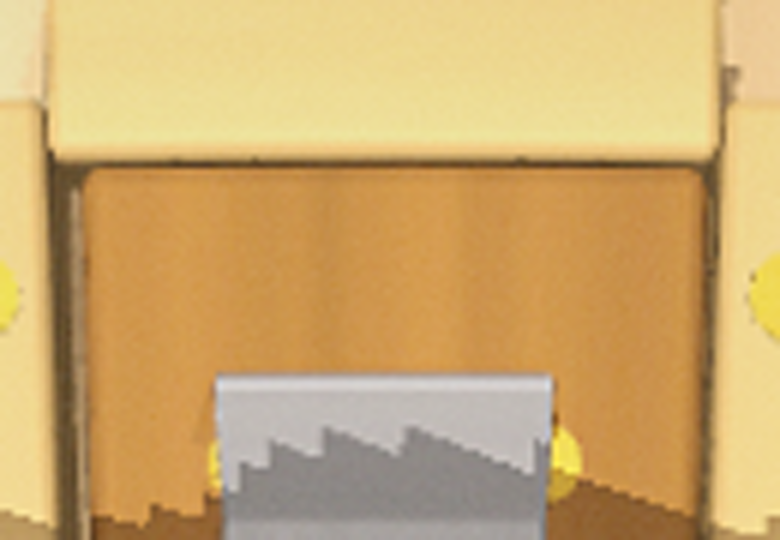

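The gap is now under 1 mm. One more millimetre or so.

```bash
python3 -m inch '[{"tx":0.001,"ty":0,"tz":0,"rx":0,"ry":0,"rz":0},{"tx":0.002,"ty":0,"tz":0,"rx":0,"ry":0,"rz":0},{"tx":0.003,"ty":0,"tz":0,"rx":0,"ry":0,"rz":0},{"tx":0.003,"ty":0,"tz":0,"rx":0,"ry":0,"rz":0}]' 0
python3 - <<'E'
from h import *
plan(.08,.038)
f=grab_frame('wrist');save(f,'pics/w12.png',(215,0,345,90),6)
E
```

```text
time: 9.13
position: [0.4993, 0.1173, 0.229]
ee_rot: [[-0.291, 0.957, 0.004], [0.957, 0.291, -0.002], [-0.004, 0.004, -1.0]]
contact_force: [5.9, -25.0, 16.8]
finger_gap: 0.0003
t [-0.0097 -0.0036  0.0001] r [0.0045 0.0045 0.0012]
tip jig x,y 0.0014276580574649998 0.08389393225743358 tipz 0.038043557927575494 F [  5.9 -25.   16.8] t 9.1333 0.0002936062232622745 [  6.6  33.9 103.1  -0.2  42.8 -10.2]
```

View pics/w12.png

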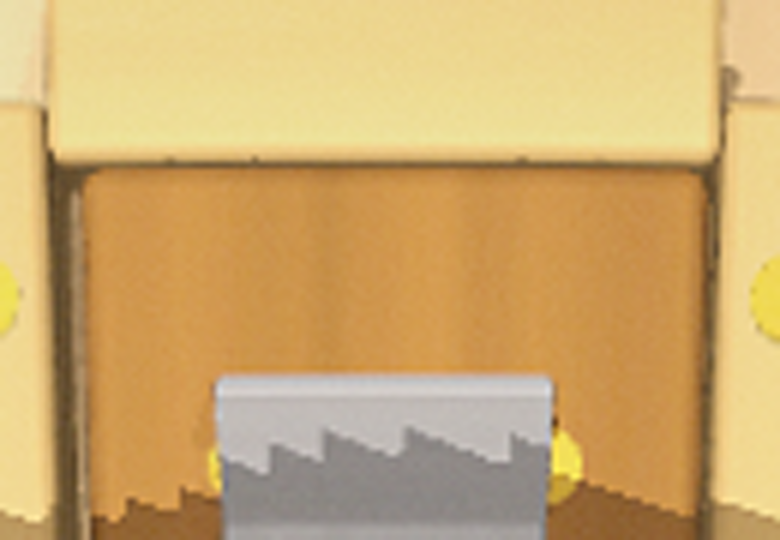

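The feed force jumped to 25 N, so the nose is at the stop. To let go I'll ease back and up together so the step face isn't dragged, then lift clear.

```bash
python3 -m inch '[{"tx":-0.001,"ty":0,"tz":-0.001,"rx":0,"ry":0,"rz":0},{"tx":-0.002,"ty":0,"tz":-0.002,"rx":0,"ry":0,"rz":0},{"tx":-0.004,"ty":0,"tz":-0.004,"rx":0,"ry":0,"rz":0},{"tx":-0.008,"ty":0,"tz":-0.008,"rx":0,"ry":0,"rz":0},{"tx":-0.012,"ty":0,"tz":-0.02,"rx":0,"ry":0,"rz":0},{"tx":-0.016,"ty":0,"tz":-0.05,"rx":0,"ry":0,"rz":0},{"tx":-0.03,"ty":0,"tz":-0.1,"rx":0,"ry":0,"rz":0},{"tx":-0.06,"ty":0,"tz":-0.16,"rx":0,"ry":0,"rz":0},{"tx":-0.09,"ty":0,"tz":-0.22,"rx":0,"ry":0,"rz":0},{"tx":-0.12,"ty":0,"tz":-0.27,"rx":0,"ry":0,"rz":0},{"tx":-0.13,"ty":0,"tz":-0.29,"rx":0,"ry":0,"rz":0},{"tx":-0.13,"ty":0,"tz":-0.29,"rx":0,"ry":0,"rz":0}]' 0
python3 - <<'E'
from h import *
plan(.08,.038)
f=grab_frame('wrist');save(f,'pics/w13.png',None,1)
g=grab_frame('top');save(g,'pics/t13.png',(180,165,340,275),5)
p=np.load("jig.npy");c,s=np.cos(p[2]),np.sin(p[2])
for y in np.arange(-.02,.215,.01):
    zs=[]
    for x in (-.006,0,.006):
        u=proj(f,[p[0]+c*x-s*y,p[1]+s*x+c*y,.038])[0]
        if 0<=u[0]<559 and 0<=u[1]<419: zs.append(unproj(f,*u)[2])
    print(round(y,3),np.median(zs).round(4) if zs else None,end=' ')
E
```

```text
time: 10.18
position: [0.5134, 0.0683, 0.3457]
ee_rot: [[-0.289, 0.957, 0.003], [0.957, 0.289, 0.0], [-0.001, 0.003, -1.0]]
contact_force: [-0.5, 0.2, 0.2]
finger_gap: 0.0004
t [ 0.118  -0.0028  0.2917] r [ 0.004   0.0012 -0.0011]
tip jig x,y 0.0007036152299976471 0.03290762445780633 tipz 0.15472482170000773 F [-0.5  0.2  0.2] t 10.1833 0.0004373638469434464 [  1.   23.8  96.4  -0.   59.7 -15.9]
-0.02 0.1898 -0.01 0.1789 0.0 0.1655 0.01 0.0335 0.02 0.0323 0.03 0.0323 0.04 0.0324 0.05 0.0325 0.06 0.0313 0.07 0.0376 0.08 0.0382 0.09 0.0382 0.1 0.0381 0.11 0.0451 0.12 0.039 0.13 0.0538 0.14 0.0445 0.15 0.0432 0.16 0.0419 0.17 0.0407 0.18 0.0423 0.19 0.0383 0.2 None 0.21 None
```

View pics/w13.png

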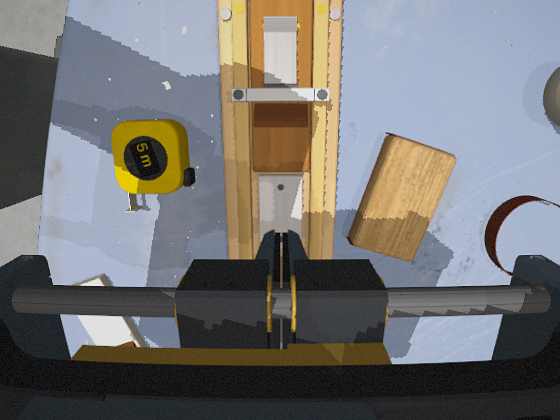

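View pics/t13.png

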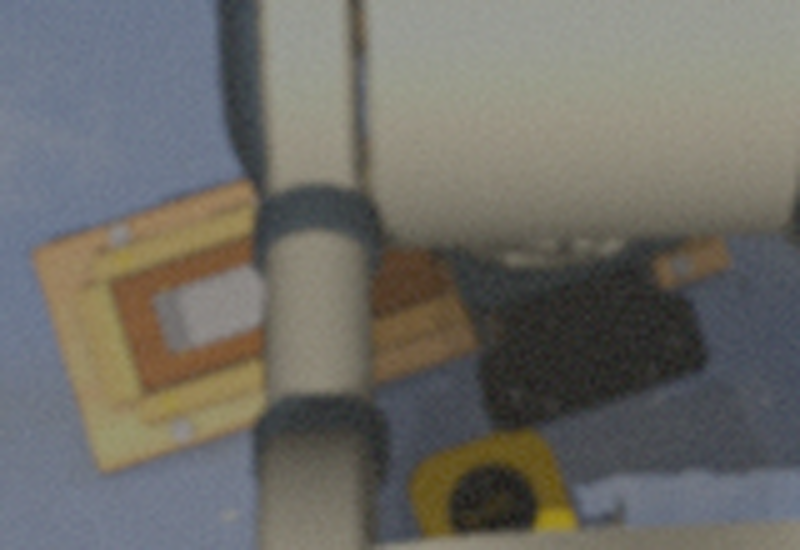

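After release, depth gives the pad at 32.3 mm (fully up) and the slide top at 38.2 mm (flat). The leaf is lying on the slide. The top view shows the nose at the stop, with the tape where it was. Nothing touches the robot, so I'll hand in.

```bash
python3 -c "
from workcell import ctrl
print(ctrl.sign_off())"
```

```text
the job is handed in; nothing more can be done
None
```

The slide is loaded and I've handed the job in; sign-off gives no verdict, so this rests on my own checks. I pressed the slide flush behind its thumb step with closed fingertips and pushed it under the bridge and leaf spring to the end stop. Then I eased back and lifted clear. It took about 10 s of robot time.

**Last checks after letting go:**
- **Slide:** its top is at 38.2 mm, so it lies flat. The top view shows no visible gap at the stop.
- **Contact with the stop:** while pushing, the feed force jumped from about 13 N to 25 N, which is where I stopped.
- **Pad:** it reads 32.3 mm behind the slide, so it is fully up (32 mm expected).
- **Leaf spring:** it rests on the slide. I judged this from the pictures and did not measure its angle.
- **Robot:** contact force is about 0 N and the fingers are clear.

**Other things to know:**
- **Loose items:** the tape measure looks unmoved, and nothing came near the sanding block or marker. I did not measure any of the three again at the end.
- **Pressing force:** it briefly reached 44 N through the fingertips while seating the slide. I eased to about 17 N before pushing.
- **Rejected command:** my first move was refused because keys were missing from the rows. It had no effect on the scene.

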